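# Tip a tube rack down and dock it

## Robot

A 6-joint arm with a two-finger parallel gripper is mounted at the origin on the work surface. World frame = base frame: x ahead of the robot, y to its left, z up, the work surface at z = 0. Lengths are in mm, angles in degrees, forces in N, time in s.
With the tool pointing down it reaches from about 350 to 875 mm from the base axis. Payload 4.2 kg.
Tool frame: the origin (TCP) lies midway between the tips of the shut fingers; the grasp point (between the pads) lies 19 mm behind it; z points along the fingers, y is the line along which they close (so a half turn about z gives the same grasp; the last joint's range is limited). The gripper opens to 85 mm and grips with 20 to 120 N. Pads are 22 mm wide; open, the fingers measure 114 mm over their backs; the gripper's body (76 mm by 85 mm) begins 54 mm behind the grasp point. The pads swing forward as they close: fully open they stand 13 mm farther back than shut.
Start: joints at [88.384, 22.042, 0.453, 0, -68.411, -14.817], TCP at [176.771, 599.459, 202.612] pointing down, gripper open.
Joint ranges: [-179.83, 179.83], [-69.29, 118.12], [-61.27, 80.66], [-181.25, 117.63], [-171.15, -9.14], [-177.46, 177.46]. Speed limits (degrees/s): [159.86, 159.86, 180, 180, 180, 180].

## Interface

Orientations are given as a 3x3 rotation matrix whose columns are the frame's x, y, z axes.
In Python, from plant import manip gives the robot as it stands.
- The arm moves only by the shell command python3 -m inch 'ROWS'. ROWS is JSON, a list of rows, each a list of 3 entries, a list of its own where there are three numbers: the shift along the tool's x, y, z normalised to -1 to 1, where 1 is 0.02 m, then the turn, a rotation vector about the tool's x, y, z normalised to -1 to 1, where 1 is 8 degrees, then the opening, from 0 (shut) to 1 (fully open). A call has 1 to 20 rows; each row shifts and turns the commanded pose from where the row before left it, along the tool's axes as they then stand; what a row does not reach is not made up. A row lasts 1/8 s, in which the tool goes at most 62.5 mm and 10.7 degrees, less where a joint would pass 70% of its speed; a pose out of reach is approached as far as the arm can. A call with a number of a shift or a turn outside -1 to 1 is refused whole. A call with a gripper value outside its range is refused whole. The fingers move at their own pace and stop on an object; the grip force is fixed at half the most. Time passes only in rows, so rows that do not move let the fingers close. It gives the time, the measured TCP pose, the force, the opening and the grip force at its end, in the units of the state.
- manip.observe(): the state, without advancing time (a new reading comes with each control period).
- manip.capture(name): name is "side" or "top"; returns a dict with "pixels" (400x640x3 uint8, blue, green, red), "fx", "fy", "cx", "cy" (pixels), "dist_coeffs" ([k1, k2, p1, p2, k3] as OpenCV has them; the pictures are not rectified), "rvec" (rotation vector, rad) and "tvec" (3), from world to camera coordinates, as OpenCV has them. Camera axes: x right, y down, z forward; pixel columns grow to the right and rows downward; lengths in mm; the calibration is good to about 2 mm. A picture is of the moment at which its call begins. There is no depth.
- manip.close_job(): hands the job in; it is judged then, once.
The state is a dict: "time_s": time; "joint_pos": joint angles; "qd": joint speeds; "joint_torque": joint torques, N m; "tool_pos": TCP position; "eef_rot": TCP orientation; "contact_force": force on the tool from outside, world axes, zero at the start; "ft_torque": the same for the moment, N m; "grip_width": finger opening in mm; "grip_force": force on a finger pad.
Only numpy, scipy, OpenCV 4.12 (cv2) and the standard library are available. Lean on these libraries where they do the work, as an engineer would, in place of code of your own. Each camera call takes 0.05 s, during which the arm holds its last target. There are 200 camera calls.

## Task

The orange tube rack is standing on its end on the grey docking plate. With the fingertips push it over so that it lies flat with its holes facing up, then push it along the plate until its leading end sits flush against the aluminium stop bar, the whole end on the bar. Only push the rack, do not pick it up, and leave everything else on the bench where it is.

Things in the scene. Friction and masses are not known exactly. Their poses are not given: they have to be found in the camera images.
- rack: Loose orange tube rack, a plain box 50 x 80 x 150 mm (own x, y, z), 0.13 to 0.25 kg. At the start it stands on its 50 x 80 mm end on the docking plate, z up. Origin: centre of the end it stands on. The face with the dark holes looks along its own -x, away from the stop bar within 0.2 rad. Lying with holes up it is 50 mm high and its own z points towards the bar.
- rack_center (a point): Centre of the rack's volume; 81 mm above the table when the rack stands on the plate, 31 mm when it lies flat.
- rack_top (a point): Centre of the rack's other 50 x 80 mm end: the top at the start (150 mm above the origin along the rack's z), the leading end, which has to meet the bar, once it lies.
- rack_holes (a point): Centre of the rack's 80 x 150 mm face with 32 dark holes (closed markings, the face is flat). Pushed high on this face the rack tips towards its own +x instead of sliding; after about 18 degrees it goes over by itself and lies flat, holes up.
- station: Fixed grey docking plate, 6 mm thick, 370 x 240 mm (own x -220 to +150 mm, y -120 to +120 mm). Origin: on the table surface under the plate; own +x points to the aluminium stop bar. Behind the bar a white reader housing, 62 mm high, from x = 150 to 225 mm. The rack starts at x -155 to -125 mm, y within 15 mm of 0.
- stop_face (a point): Middle of the stop bar's near face, 18 mm above the table, at own x = +110 mm, y = 0 of the docking plate. The bar runs along the plate's y, 220 mm long, 12 mm thick, its top 30 mm above the table.
- jar: Small amber jar, 44 mm across, 62 mm high, standing beside the docking plate at its own +y side; leave alone. Origin at the centre of its underside.
- beaker: Small clear beaker, 52 mm across, 65 mm high, beside the plate at its own -y side; leave alone. Origin at the centre of its underside.
- tweezers: Steel tweezers with a blue end, 115 x 16 x 8 mm, lying beside the plate at its own -y side; leave alone. Origin under the middle.
- reagent: Amber reagent bottle, 76 mm across, 170 mm high, at the robot's right; leave alone. Origin at the centre of its underside.
- wash: Pink wash bottle, 60 mm across, 140 mm high, at the robot's left; leave alone. Origin at the centre of its underside.

How it is judged:
By the outcome, as a careful person would: the job done as asked, in the order asked, and still so for the second after the job is handed in, with the robot touching nothing.
It also fails if it takes over 45 s, if anything falls off the work surface, if the arm or the gripper's body presses on something with over 40 N, if the wrist force passes 120 N, or if a joint passes its speed limit or range.

## Working session

There is one attempt and no reset: what is moved stays moved. The work goes in short steps, Python scripts to look and compute and a shell command to move; the robot and the scene stay as the last step left them, time stands still between calls to the robot, and variables do not carry over. Pictures are saved under pics/ and viewed, at most 10 in all, crops included, and the job is handed in when it is done.

```bash
mkdir -p pics
python3 - <<'E'
from plant import manip
import cv2,numpy as np
for n in("top","side"):
    c=manip.capture(n); cv2.imwrite(f"pics/{n}0.png",c["pixels"])
    R=cv2.Rodrigues(np.array(c["rvec"],float))[0]; print(n,c["fx"],c["cx"],c["cy"],-R.T@np.array(c["tvec"]).ravel(),R[2])
s=manip.observe();print(s["time_s"],s["tool_pos"],np.round(s["eef_rot"],3).tolist(),s["grip_width"],s["contact_force"])
E
cat > h.py <<'E'
from plant import manip
import cv2,numpy as np
def cam(n):
    c=manip.capture(n);c["K"]=np.array([[c["fx"],0,c["cx"]],[0,c["fy"],c["cy"]],[0,0,1.]]);c["D"]=np.array(c["dist_coeffs"],float)
    c["r"]=np.array(c["rvec"],float);c["t"]=np.array(c["tvec"],float).reshape(3,1);c["R"]=cv2.Rodrigues(c["r"])[0];return c
def at(c,uv,z):
    p=cv2.undistortPoints(np.array([[uv]],float),c["K"],c["D"]).ravel();d=c["R"].T@np.array([*p,1]);o=(-c["R"].T@c["t"]).ravel()
    return o+d*(z-o[2])/d[2]
def px(c,P): return cv2.projectPoints(np.array(P,float).reshape(-1,1,3),c["r"],c["t"],c["K"],c["D"])[0].reshape(-1,2)
E
```

```text
top 520.8136816495223 319.1798949488744 203.99335697297613 [ 461.35935281  -28.9021881  1517.4376273 ] [ 0.07388149  0.00418626 -0.99725824]
side 429.9948435197468 316.8214284304918 194.2085366478363 [  48.76483411 -762.78345376 1053.08954217] [ 0.39211422  0.57707759 -0.71639926]
0.1 [176.62121466 598.92944109 201.63780632] [[0.959, -0.283, -0.0], [-0.283, -0.959, -0.002], [0.0, 0.002, -1.0]] 85.23762848014385 [ 0.38801407 -0.4302747  -0.25561526]
```

View pics/top0.png

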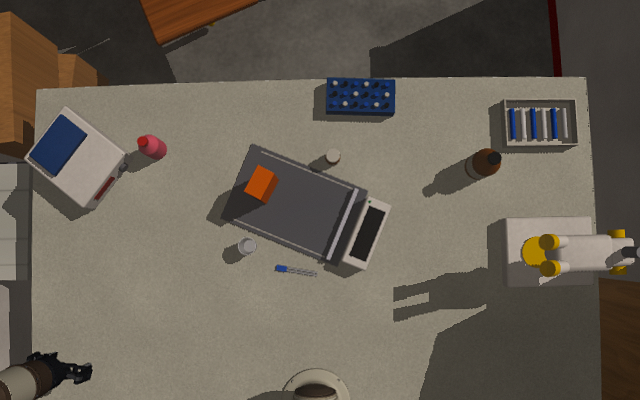

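View pics/side0.png

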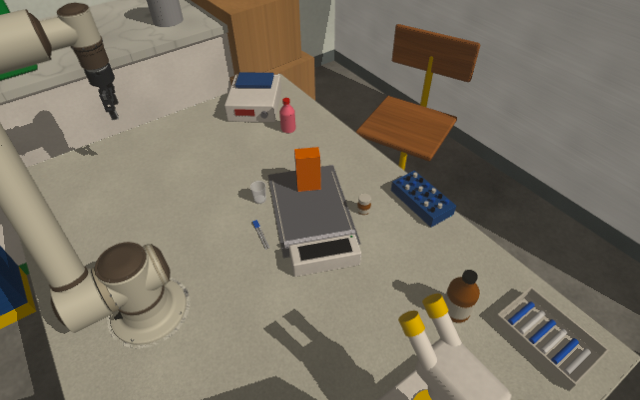

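The top view shows the rack top at about (262,184), the plate from (255,147) to (330,262) and the bar at about (345,222). The bar lies towards −y. I'll enlarge it for corner positions.

Run:
```python
import cv2
a=cv2.imread("pics/top0.png")[135:285,210:410];cv2.imwrite("pics/c1.png",cv2.resize(a,None,fx=4,fy=4,interpolation=cv2.INTER_CUBIC))
```

```text
(no output)
```

View pics/c1.png

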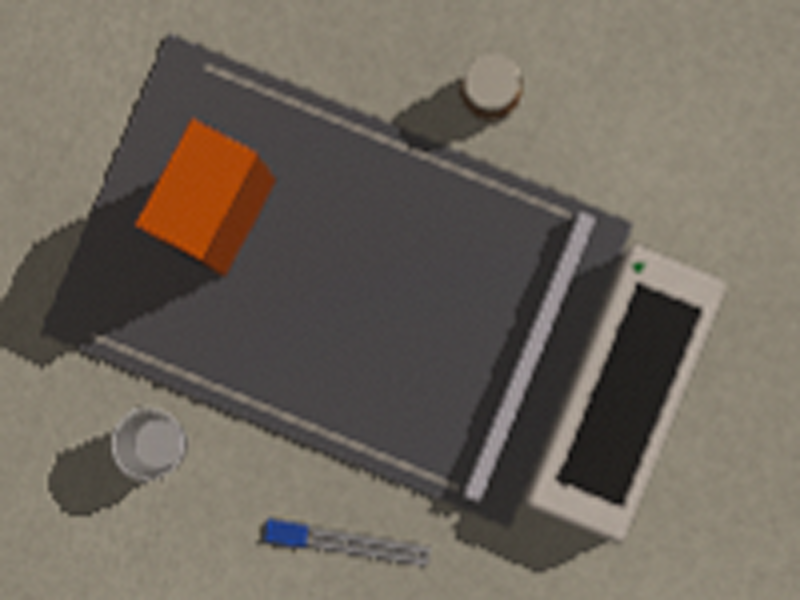

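Crop (4x, offset 210,135): the rack top corners are (194,119), (258,152), (206,261) and (137,224). The bar's near top edge runs (577,213)–(466,497), and the plate corners are (168,37), (630,222) and (45,333).

Run:
```python
from h import *
c=cam("top")
f=lambda x,y,z:at(c,((x+.5)/4-.5+210,(y+.5)/4-.5+135),z)
P=[f(*q,6) for q in((168,37),(630,222),(45,333))]
B=[f(*q,30) for q in((577,213),(466,497))]
T=np.array([f(*q,156) for q in((194,119),(258,152),(206,261),(137,224))])
n=np.linalg.norm
print("plate",np.round(P),n(P[0]-P[1]),n(P[0]-P[2]))
print("bar",np.round(B,1),n(B[0]-B[1]))
print("rack",np.round(T,1),[round(n(T[i]-T[i-1])) for i in range(4)],T.mean(0))
yb=(B[0]-B[1])/n(B[0]-B[1]); xb=np.array([yb[1],-yb[0],0])
print("x dir",xb,np.degrees(np.arctan2(xb[1],xb[0])),"plate",np.degrees(np.arctan2(*(P[1]-P[0])[1::-1])), np.degrees(np.arctan2(*(P[0]-P[2])[1::-1]))-90)
ry=(T[0]+T[1]-T[2]-T[3])[:2];print("rack x ang",np.degrees(np.arctan2(ry[1],ry[0]))-90)
rx=(T[1]+T[2]-T[0]-T[3])[:2];print("or",np.degrees(np.arctan2(rx[1],rx[0])))
m=(B[0]+B[1])/2; O=m-110*xb; print("stop",m,"O",O)
d=T.mean(0)-O; print("rack in station",d@xb,d@yb)
for nm,q,z in(("jar",(493,83),62),("beaker",(150,443),65)): d=f(*q,z)-O; print(nm,f(*q,z),d@xb,d@yb)
```

```text
plate [[ 755.  173.    6.]
 [ 611. -163.    6.]
 [ 539.  265.    6.]] 365.60786694622493 235.20252571223006
bar [[ 615.9 -123.2   30. ]
 [ 414.6  -39.2   30. ]] 218.05769937605965
rack [[670.5 136.  156. ]
 [647.6  93.9 156. ]
 [576.2 129.1 156. ]
 [601.6 174.4 156. ]] [79, 48, 80, 52] [623.99396149 133.37377653 156.        ]
x dir [-0.38492948 -0.92294599  0.        ] -112.63936264365788 plate -113.19748365407749 -113.08435054635828
rack x ang -117.6732263001733
or -118.93653257796481
stop [515.26217851 -81.21341761  30.        ] O [557.60442181  20.31064078  30.        ]
rack in station -129.90645852360495 17.75262456648531
jar [706.02950128 -64.24333885  62.        ] 20.90556672128934 169.53565102156517
beaker [457.39207869 180.48222492  65.        ] -109.2550349839257 -154.14534507563292
```

The sizes check out: rack 79×50, bar 218, plate 366×235. The rack is at station x≈−130, y≈+18, and its x heading is about −118° against −113° for the plate. First I'll move to behind the rack at about (657,195), z 200.

```bash
python3 -m inch '[[[1,0.44,0],[0,0,0],0.5],[[1,0.44,0],[0,0,0],0.5],[[1,0.44,0],[0,0,0],0.5],[[1,0.44,0],[0,0,0],0.5],[[1,0.44,0],[0,0,0],0.5],[[1,0.44,0],[0,0,0],0.5],[[1,0.44,0],[0,0,0],0.5],[[1,0.44,0],[0,0,0],0.5],[[1,0.44,0],[0,0,0],0.5],[[1,0.44,0],[0,0,0],0.5],[[1,0.44,0],[0,0,0],0.5],[[1,0.44,0],[0,0,0],0.5],[[1,0.44,0],[0,0,0],0.5],[[1,0.44,0],[0,0,0],0.5],[[1,0.44,0],[0,0,0],0.5],[[1,0.44,0],[0,0,0],0.5],[[1,0.44,0],[0,0,0],0.5],[[1,0.44,0],[0,0,0],0.5],[[1,0.44,0],[0,0,0],0.5],[[1,0.44,0],[0,0,0],0.5]]'
python3 -m inch '[[[1,0.44,0],[0,0,0],0.5],[[1,0.44,0],[0,0,0],0.5],[[1,0.44,0],[0,0,0],0.5],[[1,0.44,0],[0,0,0],0.5],[[1,0.44,0],[0,0,0],0.5],[[1,0.44,0],[0,0,0],0.5],[[1,0.44,0],[0,0,0],0.5],[[1,0.44,0],[0,0,0],0.5],[[0.8,0.35,0],[0,0,0],0.5],[[0,0,0],[0,0,0],0.5]]'
python3 -m inch '[[[0,0,0],[0,0,1],0.5],[[0,0,0],[0,0,1],0.5],[[0,0,0],[0,0,1],0.5],[[0,0,0],[0,0,1],0.5],[[0,0,0],[0,0,1],0.5],[[0,0,0],[0,0,1],0.5],[[0,0,0],[0,0,1],0.5],[[0,0,0],[0,0,1],0.5],[[0,0,0],[0,0,1],0.5],[[0,0,0],[0,0,1],0.5],[[0,0,0],[0,0,1],0.5],[[0,0,0],[0,0,1],0.5],[[0,0,0],[0,0,0.7],0.5],[[0,0,0],[0,0,0],0.5]]'
```

```text
time_s: 2.65
tool_pos: [511.6, 316.4, 202.6]
eef_rot: [[0.959, -0.283, -0.0], [-0.283, -0.959, -0.0], [-0.0, 0.0, -1.0]]
contact_force: [-0.6, 0.5, -0.3]
grip_width: 42.6
grip_force: 0.0
time_s: 3.9
tool_pos: [658.4, 192.4, 202.1]
eef_rot: [[0.959, -0.285, -0.0], [-0.285, -0.959, -0.0], [-0.0, 0.0, -1.0]]
contact_force: [-0.6, -0.0, -0.9]
grip_width: 42.8
grip_force: 0.0
time_s: 5.65
tool_pos: [657.1, 194.0, 202.8]
eef_rot: [[-0.468, -0.884, -0.0], [-0.884, 0.468, 0.0], [-0.0, 0.0, -1.0]]
contact_force: [0.2, 0.7, 0.1]
grip_width: 42.8
grip_force: 0.0
```

```bash
python3 -m inch '[[[0,0,1],[0,0,0],0.5],[[0,0,1],[0,0,0],0.5],[[0,0,1],[0,0,0],0.5],[[0,0,0.9],[0,0,0],0.5],[[0,0,0],[0,0,0],0.5],[[0.5,0,0],[0,0,0],0.5],[[0.5,0,0],[0,0,0],0.5],[[0.3,0,0],[0,0,0],0.5],[[0.3,0,0],[0,0,0],0.5],[[0.3,0,0],[0,0,0],0.5],[[0.3,0,0],[0,0,0],0.5],[[0.3,0,0],[0,0,0],0.5]]'
python3 -m inch '[[[0.3,0,0],[0,0,0],0.5],[[0.3,0,0],[0,0,0],0.5]]'
python3 - <<'E'
from h import *
a=[cv2.resize(cam("side")["pixels"][100:300,220:420],None,fx=2,fy=2),cv2.resize(cam("top")["pixels"][130:280,210:410],(400,300))]
a[1]=cv2.copyMakeBorder(a[1],0,100,0,0,0);cv2.imwrite("pics/p1.png",np.hstack(a))
E
```

```text
time_s: 7.15
tool_pos: [636.1, 150.8, 128.3]
eef_rot: [[-0.469, -0.883, 0.007], [-0.883, 0.469, 0.003], [-0.006, -0.005, -1.0]]
contact_force: [-2.1, 4.7, 13.0]
grip_width: 42.4
grip_force: 5.5
time_s: 7.4
tool_pos: [631.3, 140.8, 130.3]
eef_rot: [[-0.468, -0.884, 0.01], [-0.884, 0.468, 0.004], [-0.008, -0.007, -1.0]]
contact_force: [-2.5, 4.3, 17.9]
grip_width: 42.7
grip_force: 7.4
```

View pics/p1.png

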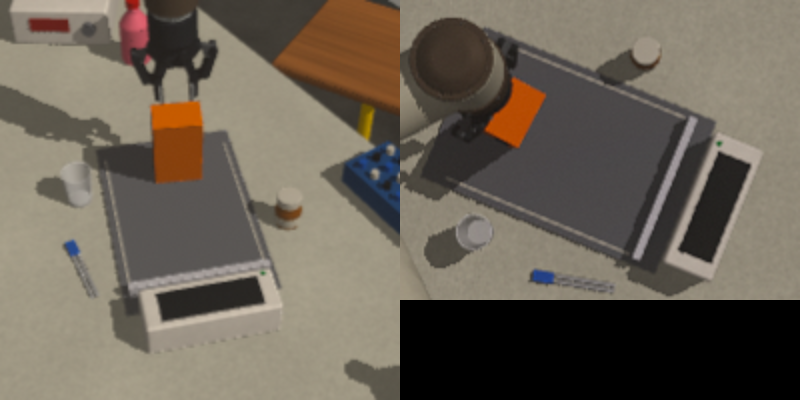

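The rack is slightly shifted or tipped, but there's an odd 18 N upward force. I'll look closer.

Run:
```python
from h import *
a=[cv2.resize(cam("side")["pixels"][100:200,270:350],(480,600),interpolation=2),cv2.resize(cam("top")["pixels"][130:230,220:300],(480,600),interpolation=2)[:,:320]]
cv2.imwrite("pics/p2.png",np.hstack(a))
```

```text
(no output)
```

View pics/p2.png

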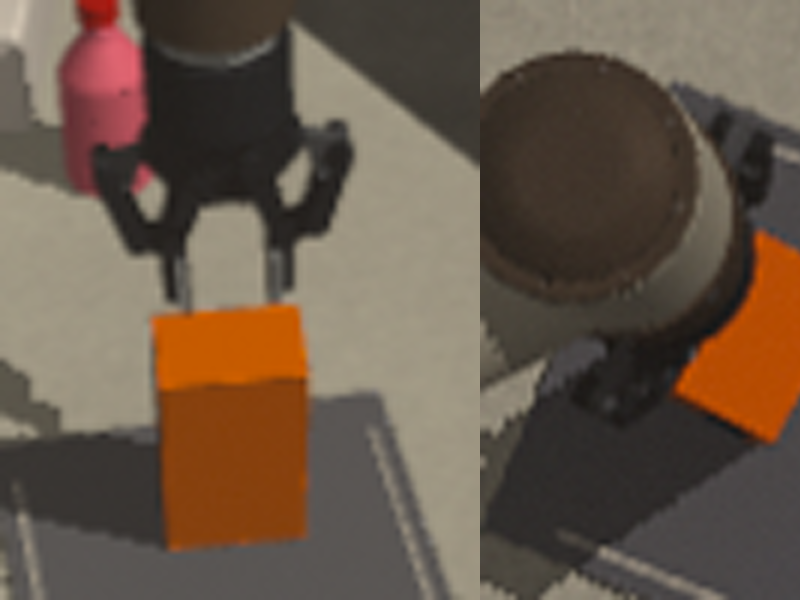

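The fingers are behind the rack and it is tipping. The upward force is the pads sticking as the rack's back face rises, so I'll lift a little while pushing on.

```bash
python3 -m inch '[[[0,0,-0.2],[0,0,0],0.5],[[0,0,-0.2],[0,0,0],0.5]]'
python3 -m inch '[[[0.2,0,-0.05],[0,0,0],0.5],[[0.2,0,-0.05],[0,0,0],0.5],[[0.2,0,-0.05],[0,0,0],0.5],[[0,0,0],[0,0,0],0.5]]'
python3 - <<'E'
from h import *
a=[cv2.resize(cam("side")["pixels"][100:200,270:350],(480,600),interpolation=2),cv2.resize(cam("top")["pixels"][130:230,220:300],(480,600),interpolation=2)[:,:320]]
cv2.imwrite("pics/p3.png",np.hstack(a))
E
```

```text
time_s: 7.85
tool_pos: [628.2, 138.7, 132.8]
eef_rot: [[-0.47, -0.883, -0.0], [-0.883, 0.47, 0.0], [-0.0, 0.0, -1.0]]
contact_force: [0.9, 0.5, -0.1]
grip_width: 42.5
grip_force: 0.0
time_s: 8.35
tool_pos: [622.6, 127.7, 135.5]
eef_rot: [[-0.47, -0.882, -0.0], [-0.882, 0.47, -0.0], [0.0, 0.0, -1.0]]
contact_force: [-0.4, 1.0, -0.7]
grip_width: 42.7
grip_force: 0.0
```

View pics/p3.png

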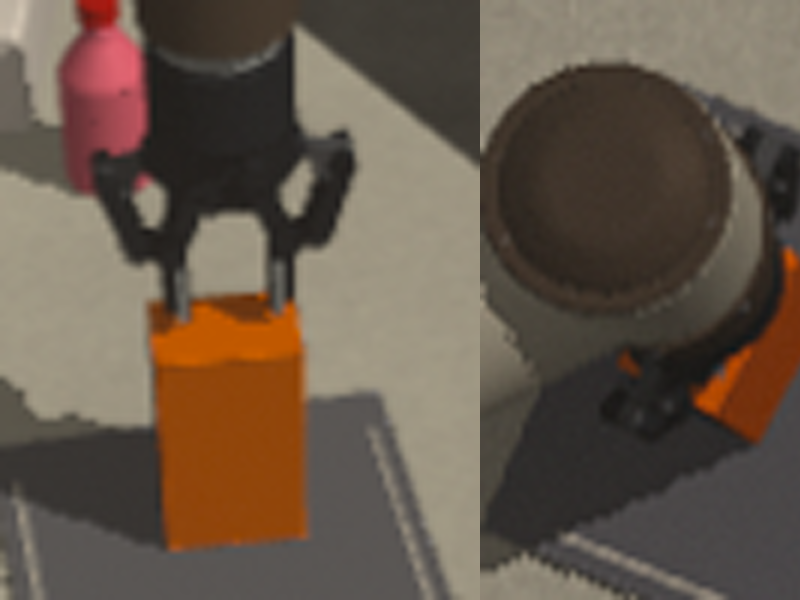

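The picture is ambiguous, as the rack's lean has changed and the fingers appear over the top. I'll fit the box pose from the visible corners in both pictures.

Run:
```python
from h import *
c=cam("side")
# object pts: front face(+x) bottom L,R ; top front L,R ; top rear L,R ; camera looks at +x face, left in image = ?
for nm,q in(("p2",[(168,550),(307,537),(160,388),(308,376),(153,318),(300,307)]),("p3",[(168,550),(307,538),(157,364),(303,350),(150,302),(297,293)])):
    im=np.array([((x+.5)/6-.5+270,(y+.5)/6-.5+100) for x,y in q])
    # rack x ~(-.47,-.88), y=z cross x=( .88,-.47): image left/right by test
    for s in(1,-1):
        ob=np.array([(25,-40*s,0),(25,40*s,0),(25,-40*s,150),(25,40*s,150),(-25,-40*s,150),(-25,40*s,150)],float)
        ok,r,t=cv2.solvePnP(ob,im,c["K"],c["D"])
        e=np.abs(cv2.projectPoints(ob,r,t,c["K"],c["D"])[0].reshape(-1,2)-im).max()
        R=c["R"].T@cv2.Rodrigues(r)[0];o=(c["R"].T@(t-c["t"])).ravel()
        print(nm,s,"err",e.round(2),"o",o.round(),"x",R[:,0].round(2),"z",R[:,2].round(2),"top",(o+150*R[:,2]).round())
tip=np.array([622.6,127.7,135.5]);print(px(c,[tip,tip+[0,0,10]]))
```

```text
p2 1 err 0.24 o [636. 152. -12.] x [-0.49 -0.86 -0.17] z [-0.08 -0.15  0.99] top [624. 129. 136.]
p2 -1 err 0.24 o [ -538. -1677.  2118.] x [0.49 0.86 0.17] z [ 0.08  0.15 -0.99] top [ -526. -1655.  1970.]
p3 1 err 0.38 o [637. 154. -18.] x [-0.5  -0.87 -0.04] z [-0.02 -0.04  1.  ] top [634. 148. 132.]
p3 -1 err 0.38 o [ -540. -1679.  2124.] x [0.5  0.87 0.04] z [ 0.02  0.04 -1.  ] top [ -537. -1674.  1974.]
[[307.8954267  157.94060035]
 [307.79186249 155.59513225]]
```

At 42 mm opening the real tips sit higher than I assumed. They slipped onto the top, and the rack is back upright in place. I'll lift, back off, come in lower with the fingers narrower, and push again.

```bash
python3 -m inch '[[[0,0,-1],[0,0,0],0.5],[[0,0,-1],[0,0,0],0.5],[[-1,0,0],[0,0,0],0.3],[[-1,0,0],[0,0,0],0.3],[[-1,0,0],[0,0,0],0.3],[[-0.75,0,0],[0,0,0],0.3],[[0,0,1],[0,0,0],0.3],[[0,0,1],[0,0,0],0.3],[[0,0,1],[0,0,0],0.3],[[0,0,0.3],[0,0,0],0.3],[[0,0,0],[0,0,0],0.3]]'
python3 -m inch '[[[0.5,0,0],[0,0,0],0.3],[[0.5,0,0],[0,0,0],0.3],[[0.3,0,0],[0,0,0],0.3],[[0.3,0,0],[0,0,0],0.3],[[0.3,0,-0.03],[0,0,0],0.3],[[0.3,0,-0.05],[0,0,0],0.3]]'
python3 - <<'E'
from h import *
a=[cv2.resize(cam("side")["pixels"][100:200,270:350],(480,600),interpolation=2),cv2.resize(cam("top")["pixels"][130:230,220:300],(480,600),interpolation=2)[:,:320]]
cv2.imwrite("pics/p4.png",np.hstack(a))
E
```

```text
time_s: 9.88
tool_pos: [658.1, 194.6, 109.1]
eef_rot: [[-0.47, -0.883, -0.001], [-0.883, 0.47, -0.001], [0.001, 0.0, -1.0]]
contact_force: [-0.5, 0.2, -0.1]
grip_width: 25.4
grip_force: 0.0
time_s: 10.62
tool_pos: [637.3, 155.3, 111.4]
eef_rot: [[-0.47, -0.883, 0.0], [-0.883, 0.47, 0.0], [-0.0, -0.0, -1.0]]
contact_force: [0.1, 0.6, 0.7]
grip_width: 25.8
grip_force: 0.2
```

View pics/p4.png

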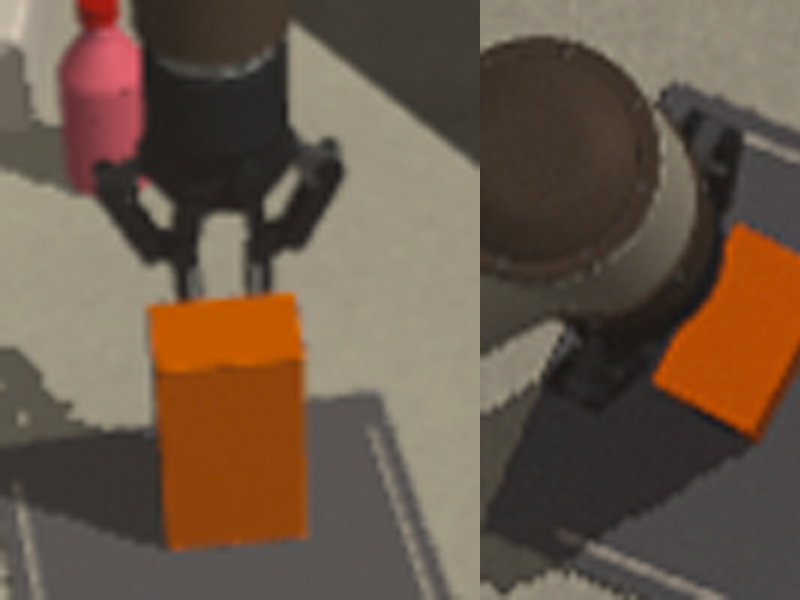

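The rack is tipping slightly and the fingers sit well down behind it. I'll continue.

```bash
python3 -m inch '[[[0.3,0,-0.06],[0,0,0],0.3],[[0.3,0,-0.06],[0,0,0],0.3],[[0.3,0,-0.05],[0,0,0],0.3]]'
python3 -m inch '[[[0.3,0,-0.05],[0,0,0],0.3],[[0.3,0,-0.03],[0,0,0],0.3],[[0.3,0,-0.03],[0,0,0],0.3]]'
python3 -m inch '[[[0.3,0,0],[0,0,0],0.3],[[0.3,0,0],[0,0,0],0.3],[[0,0,0],[0,0,0],0.3],[[0,0,0],[0,0,0],0.3],[[0,0,0],[0,0,0],0.3]]'
python3 - <<'E'
from h import *
a=[cv2.resize(cam("side")["pixels"][100:250,250:370],(480,600),interpolation=2),cv2.resize(cam("top")["pixels"][130:280,220:300],(320,600),interpolation=2)]
cv2.imwrite("pics/p5.png",np.hstack(a))
E
```

```text
time_s: 11.1
tool_pos: [628.6, 139.2, 114.7]
eef_rot: [[-0.47, -0.883, -0.0], [-0.883, 0.47, -0.0], [0.0, 0.0, -1.0]]
contact_force: [-0.2, 0.2, -0.0]
grip_width: 25.7
grip_force: 0.0
time_s: 11.48
tool_pos: [620.2, 123.3, 116.8]
eef_rot: [[-0.47, -0.883, -0.0], [-0.883, 0.47, -0.0], [0.0, 0.0, -1.0]]
contact_force: [0.1, 0.2, 1.4]
grip_width: 25.3
grip_force: 0.0
time_s: 12.1
tool_pos: [614.9, 113.4, 116.8]
eef_rot: [[-0.47, -0.883, 0.0], [-0.883, 0.47, 0.0], [-0.0, -0.0, -1.0]]
contact_force: [0.2, -0.1, 0.0]
grip_width: 25.5
grip_force: 0.0
```

View pics/p5.png

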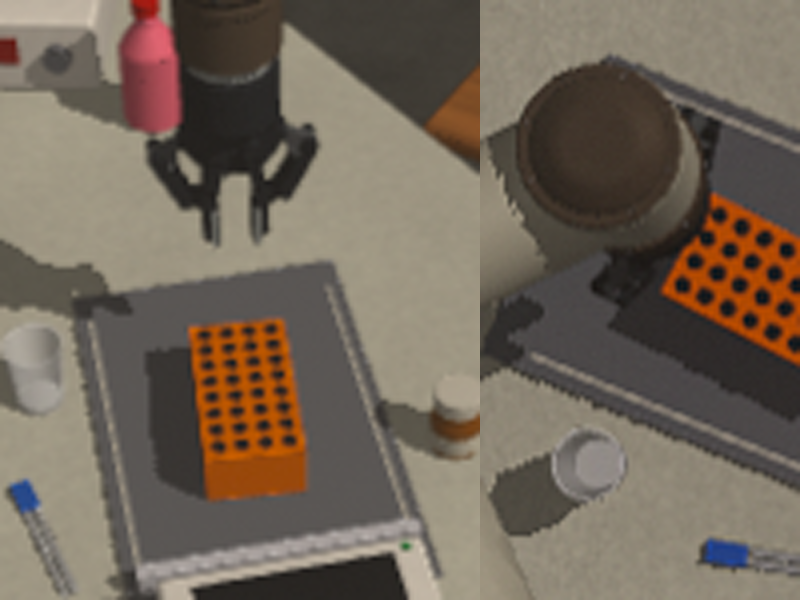

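The rack lies flat with holes up. Side crop (4x, offset 250,100): its top corners are (189,328), (283,319), (304,452) and (206,461). Now I'll work out the push.

Run:
```python
from h import *
c=cam("side")
T=np.array([at(c,((x+.5)/4-.5+250,(y+.5)/4-.5+100),56) for x,y in((189,328),(283,319),(304,452),(206,461))])
n=np.linalg.norm;print(T.round(),[n(T[i]-T[i-1]).round() for i in range(4)])
a=np.radians(-113);xb=np.array([np.cos(a),np.sin(a),0]);yb=np.array([-xb[1],xb[0],0])
O=np.array([515.3,-81.2,0])-110*xb
d=T[2]+T[3]-T[0]-T[1];print("ang",np.degrees(np.arctan2(d[1],d[0])))
m=T.mean(0);print("centre",m,"station",(m-O)@xb,(m-O)@yb)
for p in T: print("corner st",((p-O)@xb).round(),((p-O)@yb).round())
s=manip.observe();t=np.array(s["tool_pos"]);print("tcp st",(t-O)@xb,(t-O)@yb)
```

```text
[[575. 128.  56.]
 [644.  90.  56.]
 [570. -41.  56.]
 [504.  -4.  56.]] [np.float64(149.0), np.float64(79.0), np.float64(150.0), np.float64(76.0)]
ang -118.88597228651636
centre [573.27565981  43.23514435  56.        ] station -27.19604930102989 4.746191860706547
corner st -105.0 -27.0
corner st -98.0 52.0
corner st 51.0 35.0
corner st 43.0 -41.0
tcp st -107.93727134820273 15.63814816576957
```

The rack centre is at station (−27, +5), yawed about −5.5° from square. Size and position check out. I'll back off, square the fingers to the bar, open them for a wide contact, lower, and push.

```bash
python3 -m inch '[[[0,0,0],[0,0,-0.63],0.5],[[-1,0.25,0],[0,0,0],0.5],[[-1,0,0],[0,0,0],0.5],[[-1,0,0],[0,0,0],0.5],[[0,0,1],[0,0,0],0.5],[[0,0,1],[0,0,0],0.5],[[0,0,1],[0,0,0],0.5],[[0,0,1],[0,0,0],0.5],[[0,0,0.9],[0,0,0],0.5],[[0,0,0],[0,0,0],0.5]]'
python3 -m inch '[[[0.8,0,0],[0,0,0],0.5],[[0.8,0,0],[0,0,0],0.5],[[0.4,0,0],[0,0,0],0.5],[[0.3,0,0],[0,0,0],0.5],[[0.3,0,0],[0,0,0],0.5],[[0.3,0,0],[0,0,0],0.5],[[0.3,0,0],[0,0,0],0.5],[[0.3,0,0],[0,0,0],0.5],[[0.3,0,0],[0,0,0],0.5],[[0.3,0,0],[0,0,0],0.5],[[0,0,0],[0,0,0],0.5]]'
python3 - <<'E'
from h import *
a=[cv2.resize(cam("side")["pixels"][130:270,260:360],(428,600),interpolation=2),cv2.resize(cam("top")["pixels"][130:280,280:373],(372,600),interpolation=2)]
cv2.imwrite("pics/p6.png",np.hstack(a))
E
```

```text
time_s: 13.5
tool_pos: [632.7, 170.4, 16.8]
eef_rot: [[-0.391, -0.921, -0.003], [-0.921, 0.391, -0.002], [0.003, 0.002, -1.0]]
contact_force: [-0.0, 0.0, -0.5]
grip_width: 42.7
grip_force: 0.0
time_s: 14.88
tool_pos: [601.0, 93.9, 18.6]
eef_rot: [[-0.391, -0.92, -0.001], [-0.92, 0.391, -0.001], [0.001, 0.001, -1.0]]
contact_force: [0.8, 0.2, 0.3]
grip_width: 42.4
grip_force: 0.2
```

View pics/p6.png

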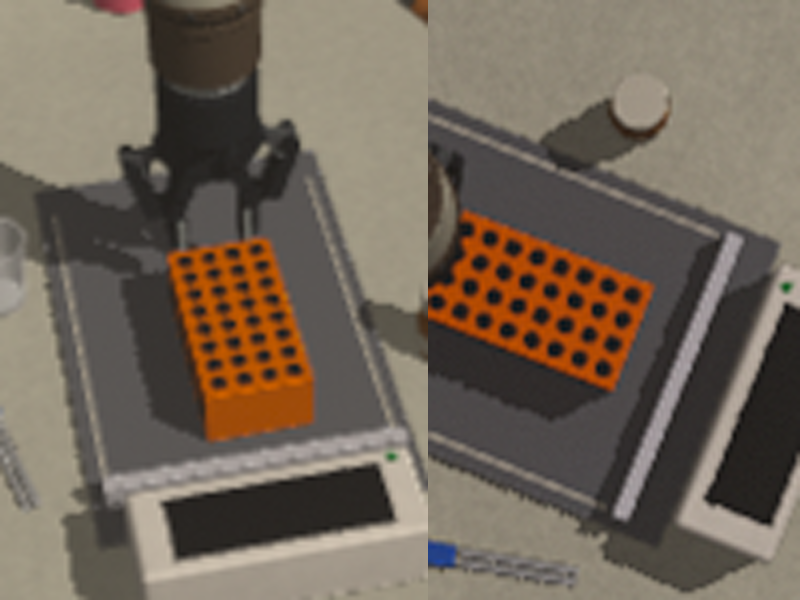

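The rack is square to the fingers and heading straight at the bar, with about 33 mm to go.

```bash
python3 -m inch '[[[0.3,0,0],[0,0,0],0.5],[[0.3,0,0],[0,0,0],0.5],[[0.3,0,0],[0,0,0],0.5],[[0.3,0,0],[0,0,0],0.5],[[0.1,0,0],[0,0,0],0.5],[[0.1,0,0],[0,0,0],0.5],[[0,0,0],[0,0,0],0.5]]'
python3 -m inch '[[[0.1,0,0],[0,0,0],0.5],[[0.1,0,0],[0,0,0],0.5],[[0,0,0],[0,0,0],0.5]]'
python3 -m inch '[[[0.1,0,0],[0,0,0],0.5],[[0.1,0,0],[0,0,0],0.5],[[0,0,0],[0,0,0],0.5]]'
```

```text
time_s: 15.85
tool_pos: [590.5, 68.9, 18.9]
eef_rot: [[-0.391, -0.921, -0.0], [-0.921, 0.391, -0.0], [0.0, 0.0, -1.0]]
contact_force: [-0.3, -0.0, -0.5]
grip_width: 43.0
grip_force: 0.0
time_s: 16.23
tool_pos: [589.2, 65.3, 18.9]
eef_rot: [[-0.391, -0.921, 0.0], [-0.921, 0.391, -0.0], [-0.0, -0.0, -1.0]]
contact_force: [0.4, -0.4, 0.5]
grip_width: 42.5
grip_force: 0.3
time_s: 16.6
tool_pos: [589.1, 62.7, 19.5]
eef_rot: [[-0.391, -0.921, 0.004], [-0.921, 0.391, 0.002], [-0.003, -0.003, -1.0]]
contact_force: [2.7, 4.6, 0.2]
grip_width: 42.9
grip_force: 2.6
```

Contact with the bar, at about 5 N. I'll add a little more pressure to seat it, then check.

```bash
python3 -m inch '[[[0.1,0,0],[0,0,0],0.5],[[0.1,0,0],[0,0,0],0.5],[[0,0,0],[0,0,0],0.5],[[0,0,0],[0,0,0],0.5]]'
python3 -m inch '[[[-0.5,0,0],[0,0,0],0.5],[[-1,0,0],[0,0,0],0.5],[[-1,0,0],[0,0,0],0.5],[[-1,0,0],[0,0,0],0.5],[[0,0,-1],[0,0,0],0.5],[[0,0,-1],[0,0,0],0.5],[[0,0,-1],[0,0,0],0.5],[[0,0,-1],[0,0,0],0.5],[[0,0,-1],[0,0,0],0.5],[[-1,0,-1],[0,0,0],0.5],[[-1,0,0],[0,0,0],0.5],[[0,0,0],[0,0,0],0.5]]'
python3 - <<'E'
from h import *
a=[cv2.resize(cam("side")["pixels"][180:260,265:365],(400,320),interpolation=2),cv2.resize(cam("top")["pixels"][160:280,270:370],(400,480),interpolation=2)]
a[0]=cv2.copyMakeBorder(a[0],0,160,0,0,0);cv2.imwrite("pics/p7.png",np.hstack(a))
E
```

```text
time_s: 17.1
tool_pos: [590.0, 62.1, 20.4]
eef_rot: [[-0.39, -0.921, 0.01], [-0.921, 0.39, 0.006], [-0.009, -0.007, -1.0]]
contact_force: [3.7, 12.4, 1.4]
grip_width: 42.4
grip_force: 6.5
time_s: 18.6
tool_pos: [628.8, 161.0, 137.4]
eef_rot: [[-0.389, -0.921, -0.002], [-0.921, 0.389, -0.0], [0.001, 0.001, -1.0]]
contact_force: [-0.5, -0.9, 0.1]
grip_width: 42.8
grip_force: 0.0
```

View pics/p7.png

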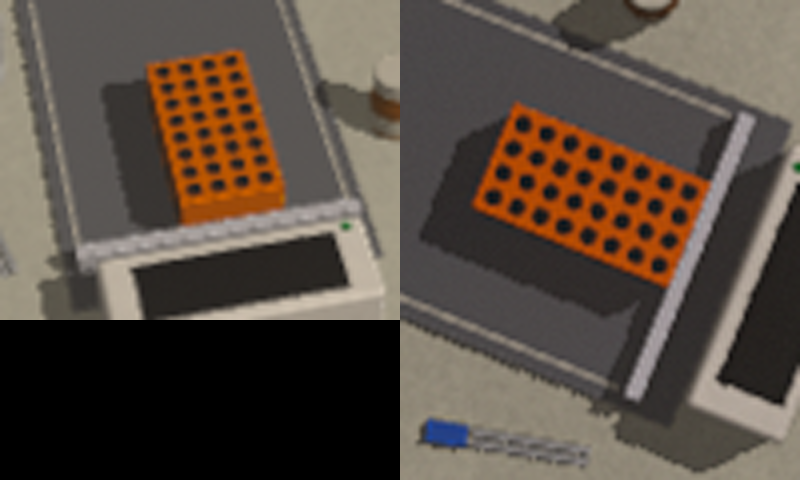

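The rack's end edge, (710,185)–(670,285), lies on the bar's edge with the same slope. It is flush, nothing else has moved, and the arm is clear.

```bash
python3 -c "from plant import manip;print(manip.close_job())"
```

```text
the job is handed in; nothing more can be done
None
```

The rack was pushed over, lies flat with its holes up and sits flush against the stop bar with its whole end on it; the job is handed in at about 19 s, after one slip in which the fingers rode onto the rack's top and it settled back upright before I pushed again.

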